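# Fetch the rubber stamp from behind the tin, carton and bottle

## Task

Take the round tin, the square carton and the flat bottle out of the grey desk organiser and stand all three on the cork mat, then fetch the rubber stamp they were hemming in and stand it upright in the middle of the square printed on the clipboard form. Only then put the tin, the carton and the bottle back, each standing in the very spot it had at the start (which way it is turned does not matter). Let go of everything and do not knock over any of these things, the glass tumbler or the pen cup.

Things in the scene. Friction and masses are not known exactly. Their poses are not given: they have to be found in the camera images.
- tin_mid (a point): round metal tin with a lid, upright, 50 mm diameter, 100 mm tall; the point is its centre, half-way up (50 mm above its foot); z up along its axis. Loose, about 0.2 kg. At the start it stands in the organiser; best gripped about 75 mm above its foot, clear of its neighbours.
- carton_mid (a point): square cardboard carton, upright, 46 x 46 mm, 104 mm tall; the point is its centre, half-way up (52 mm above its foot); x and y square to its sides, z up. Loose, about 0.2 kg. At the start it stands in the organiser; best gripped about 75 mm above its foot, clear of its neighbours.
- bottle_mid (a point): flat white plastic bottle with a grey round cap, upright, 106 mm tall in all; body 36 mm thick along its x, 60 mm wide along its y and 92 mm high, cap 26 mm diameter above it; the point is on its axis 53 mm above its foot. Loose, about 0.2 kg. At the start it stands in the organiser; best gripped about 75 mm above its foot, clear of its neighbours.
- stamp_mid (a point): rubber stamp, upright: wooden base 48 mm (its x) x 40 mm (its y), 16 mm high, with an upright round wooden handle of 26 mm diameter in the middle reaching up to 72 mm; the point is on its axis 36 mm above its foot. Loose, about 0.1 kg. It stands in the organiser near its ledge: one of the three taller things stands on each side of it and one in front, 64 to 75 mm centre to centre; which is where changes. To be gripped by the handle.
- organiser: grey desk organiser, fixed: a flat base 200 x 250 mm, its top 6 mm high, reaching from -75 to +125 mm along its x and 125 mm either way along its y; at its far (+x) side, from 88 to 125 mm, a pen trough that stands 30 mm high. Origin on the desk; x away from the robot when unturned, z up.
- mat: cork mat lying on the desk to the left or right of the organiser, fixed, 200 mm (x) x 180 mm (y), 4 mm thick; origin under its centre at desk height, z up. All three things must stand on it together, their axes within its outline.
- form_square (a point): centre of the black 70 mm square outline printed on the paper form on a wooden clipboard (230 x 165 mm, fixed) lying on the other side of the organiser from the mat; the point is on the paper's surface, 4 mm above the desk; x along the clipboard's length towards its clip, z up. The steel clip, 12 mm high, is 122 mm or more from this point.
- tumbler_mid (a point): bystander: open glass tumbler, 68 mm rim diameter, 100 mm tall, standing on the desk between the robot and the organiser, on the left; the point is on its axis 50 mm above the desk, z up along its axis
- pencup_mid (a point): bystander: dark steel pen cup, 72 mm diameter, 95 mm tall, pens reaching up to about 145 mm, standing on the desk between the robot and the organiser, on the right; the point is on its axis 50 mm above the desk, z up along its axis
Mind the look-alikes: they are no part of the job. Leave any blue or green look-alike of the part that bears bottle_mid alone. What is shaped like the part that bears carton_mid but green is not meant.

How it is judged:
By the outcome, as a careful person would: the job done as asked, in the order asked, and still so for the second after the job is handed in, with the robot touching nothing.
It also fails if it takes over 136 s, if anything falls off the work surface, if the arm or the gripper's body presses on something with over 40 N, if the wrist force passes 120 N, or if a joint passes its speed limit or range.

## Robot

A 6-joint arm with a two-finger parallel gripper is mounted at the origin on the work surface. World frame = base frame: x ahead of the robot, y to its left, z up, the work surface at z = 0. Lengths are in mm, angles in rad, forces in N, time in s.
With the tool pointing down it reaches from about 325 to 775 mm from the base axis. Payload 5.5 kg.
Tool frame: the origin (TCP) lies between the finger pads; the fingertips stand 19 mm ahead of it and the grasp point (between the pads) is the TCP; z points along the fingers, y is the line along which they close (so a half turn about z gives the same grasp; the last joint's range is limited). The gripper opens to 85 mm and grips with 20 to 120 N. Pads are 22 mm wide; open, the fingers measure 114 mm over their backs; the gripper's body (76 mm by 85 mm) begins 54 mm behind the grasp point. The pads swing forward as they close: fully open they stand 13 mm farther back than shut.
Start: joints at [-1.281, 0.091, 1.231, -0, 1.82, -0.057], TCP at [203.934, -564.294, 250.275] pointing down, gripper open.
Joint ranges: [-2.87, 2.87], [-0.86, 2.18], [0.17, 2.46], [-1.51, 4.65], [0.06, 2.69], [-2.65, 2.65]. Speed limits (rad/s): [2.57, 2.57, 3.01, 3.14, 3.14, 3.14].

## Interface

Orientations are given as [roll, pitch, yaw] about the fixed x, y, z axes, in that order (R = Rz(yaw) Ry(pitch) Rx(roll)).
In Python, from rig import status, optics, bot gives the robot as it stands.
- The arm moves only by the shell command python3 -m jog 'ROWS'. ROWS is JSON, a list that holds one entry, the list of rows, each a list of 5 numbers: the shift along the tool's x, y, z in m, then the turn about the tool's z in rad, then the finger opening in m, from 0 to 0.0854. In form: [[[x, y, z, yaw, claw], ...]]. A call has exactly 8 rows; each row shifts and turns the commanded pose from where the row before left it, along the tool's axes as they then stand; what a row does not reach is not made up. A row lasts 1/12 s, in which the tool goes at most 41.7 mm and 7.16 degrees, less where a joint would pass 70% of its speed; a pose out of reach is approached as far as the arm can. A call is refused whole if a number of a shift passes 0.0417 or a number of a turn 0.125, either way. A call with a gripper value outside its range is refused whole. The fingers move at their own pace and stop on an object; the grip force is fixed at half the most. Time passes only in rows, so rows that do not move let the fingers close, or fill a call up. It gives the time, the measured TCP pose, the force, the opening and the grip force at its end, in the units of the state.
- status.get_obs(): the state, without advancing time (a new reading comes with each control period).
- optics.capture(name): name is "side" or "top"; returns (picture, depth): 480x640x3 uint8, red, green, blue; 480x640 float32, mm along the optical axis (not along the pixel's ray), 0 where there is no reading.
- optics.calibration(name): a dict with "fov_y" (degrees; the focal length in pixels is half the picture's height over the tangent of half this angle, whatever the lens; pixels are square), "cx", "cy" (the principal point, pixels), "k1" (the pictures are not rectified: a ray, as slopes to the right and down, at radius r is drawn at 1 + k1 r^2 times it, then the intrinsics apply), "cam_to_world" (4x4, takes a point from camera to world coordinates). Camera axes: x right, y down, z forward; pixel columns grow to the right and rows downward; lengths in mm; the calibration is good to about 2 mm. A picture is of the moment at which its call begins. calibration takes no time and is no camera call.
- bot.job_done(): hands the job in; it is judged then, once.
The state is a dict: "t": time; "q": joint angles; "qvel": joint speeds; "joint_torque": joint torques, N m; "position": TCP position; "tool_rot": TCP orientation; "ft_force": force on the tool from outside, world axes, zero at the start; "wrist_torque": the same for the moment, N m; "grip_width": finger opening in mm; "gripper_force": force on a finger pad.
Only numpy, scipy, OpenCV 4.12 (cv2) and the standard library are available. Lean on these libraries where they do the work, as an engineer would, in place of code of your own. Each camera call takes 0.05 s, during which the arm holds its last target. There are 200 camera calls.

## Working session

There is one attempt and no reset: what is moved stays moved. The work goes in short steps, Python scripts to look and compute and a shell command to move; the robot and the scene stay as the last step left them, time stands still between calls to the robot, and variables do not carry over. Pictures are saved under pics/ and viewed, at most 14 in all, crops included, and the job is handed in when it is done.

```bash
mkdir -p pics; ls; cat > h.py <<'E'
import numpy as np,cv2
from rig import status,optics,bot
def cloud(name):
    im,d=optics.capture(name); c=optics.calibration(name)
    f=240/np.tan(np.radians(c["fov_y"])/2); K=np.array([[f,0,c["cx"]],[0,f,c["cy"]],[0,0,1.]])
    uv=np.stack(np.meshgrid(np.arange(640.),np.arange(480.)),-1).reshape(-1,1,2)
    s=cv2.undistortPoints(uv,K,np.array([c["k1"],0,0,0.])).reshape(480,640,2)
    P=np.concatenate([s,np.ones((480,640,1))],-1)*d[...,None]
    T=np.array(c["cam_to_world"]); W=P@T[:3,:3].T+T[:3,3]; W[d==0]=np.nan
    return im,W
def save(im,n): cv2.imwrite("pics/"+n+".png",im[...,::-1])
E
python3 - <<'E'
from h import *
for n in("top","side"):
    im,W=cloud(n); save(im,n+"0"); np.savez(""+n+"0.npz",im=im,W=W)
    print(optics.calibration(n))
o=status.get_obs(); print(o)
E
```

```text
pics
{'fov_y': 55.537882413674026, 'cx': 318.95345854331686, 'cy': 239.2078365490873, 'k1': -0.007198368340742242, 'cam_to_world': array([[-1.59884594e-02, -9.90343719e-01,  1.37708703e-01,
         4.38819332e+02],
       [-9.99575423e-01,  1.24761417e-02, -2.63309615e-02,
        -1.32311212e+01],
       [ 2.43586291e-02, -1.38071226e-01, -9.90122716e-01,
         9.77870119e+02],
       [ 0.00000000e+00,  0.00000000e+00,  0.00000000e+00,
         1.00000000e+00]])}
{'fov_y': 52.78943010595552, 'cx': 313.56979803848617, 'cy': 242.16384197076786, 'k1': -0.12696045091072275, 'cam_to_world': array([[-9.20802122e-01, -2.56454377e-01,  2.93861539e-01,
         2.52350396e+02],
       [-3.89954494e-01,  6.20163694e-01, -6.80685306e-01,
         6.67869972e+02],
       [-7.67753131e-03, -7.41369102e-01, -6.71053582e-01,
         7.51235727e+02],
       [ 0.00000000e+00,  0.00000000e+00,  0.00000000e+00,
         1.00000000e+00]])}
{'t': 0.1, 'q': array([-1.28066143e+00,  9.18230625e-02,  1.23174582e+00,  1.22591111e-05,
        1.81981017e+00, -5.67070639e-02]), 'qvel': array([ 6.83464687e-05, -2.55251695e-03, -4.06494139e-03, -3.82824387e-04,
       -9.91633971e-04,  7.87785455e-04]), 'joint_torque': array([ 2.92441000e-03, -4.60219252e+01, -4.19218040e+01,  7.53402537e-05,
        1.06256592e-02, -5.73717841e-06]), 'position': array([ 203.89457869, -564.06671827,  249.2513587 ]), 'tool_rot': array([-3.13980980e+00, -1.13114508e-04,  3.46844866e-01]), 'ft_force': array([-0.31372101, -0.3715699 ,  0.07104005]), 'wrist_torque': array([-0.00177614, -0.00282766,  0.01242118]), 'gripper_force': 0.0, 'grip_width': 85.48491101288995}
```

View pics/top0.png

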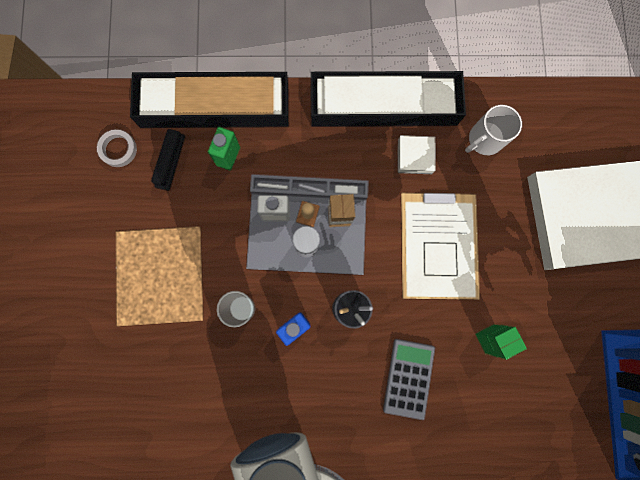

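View pics/side0.png

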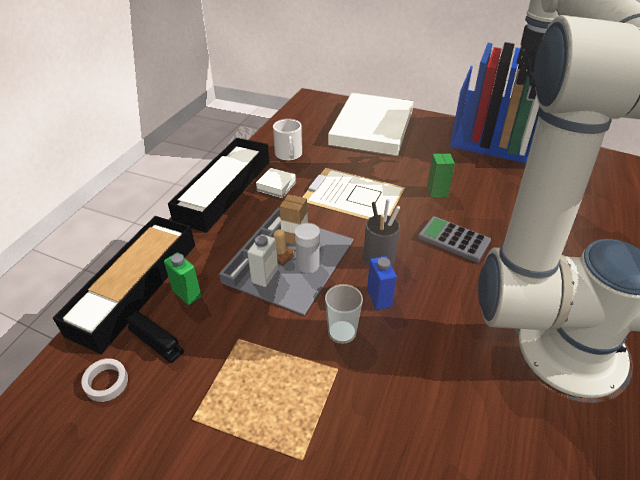

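The top view shows the bottle at pixel (272,205), the stamp at (308,212), the carton at (342,208) and the tin at (306,240). The mat is at (160,277), the form square at (440,259), the tumbler at (235,309) and the pen cup at (353,309). The side view agrees with this layout.

```bash
python3 - <<'E'
from h import *
def blob(W,c,r,z0,z1):
    m=(np.hypot(W[...,0]-c[0],W[...,1]-c[1])<r)&(W[...,2]>z0)&(W[...,2]<z1)
    return m
for n in("top","side"):
    z=np.load(n+"0.npz"); im,W=z["im"],z["W"]
    if n=="top":
        for k,(u,v) in dict(bottlecap=(272,203),stamp=(308,209),carton=(342,201),tin=(306,239),mat=(160,277),form=(440,259),tumb=(235,309),pen=(353,309)).items(): print(k,W[v,u].round(1))
        C=dict(bottle=W[203,272],stamp=W[209,308],carton=W[201,342],tin=W[239,306])
    for k,(a,b) in dict(bottle=(99,115),stamp=(64,80),carton=(97,112),tin=(94,108)).items():
        P=W[blob(W,C[k],38,a,b)]
        if len(P)<10: print(n,k,len(P));continue
        r=cv2.minAreaRect(P[:,:2].astype(np.float32)); print(n,k,len(P),P[:,2].mean().round(1),"mean",P.mean(0)[:2].round(1),"rect",np.round(r[0],1),np.round(r[1],1),round(r[2],1))
    if n=="top":
        P=W[blob(W,C["bottle"],45,82,97)]; r=cv2.minAreaRect(P[:,:2].astype(np.float32)); print("bottle shoulder",len(P),r)
        # form square: dark pixels
        g=im.sum(2); s=np.zeros_like(g,bool); s[238:280,418:462]=1
        m=s&(g<200); P=W[m]; r=cv2.minAreaRect(P[:,:2].astype(np.float32)); print("sq",len(P),P[:,2].mean(),r)
        hsv=cv2.cvtColor(im,cv2.COLOR_RGB2HSV); s=np.zeros_like(g,bool); s[215:335,105:212]=1
        m=s&(hsv[...,2]>140); P=W[m]; r=cv2.minAreaRect(P[:,:2].astype(np.float32)); print("mat",len(P),P[:,2].mean(),r)
    for k,(u,v) in dict(tumb=(235,309),pen=(353,309)).items():
        c=np.load("top0.npz")["W"][v,u]
        P=W[blob(W,c,60,80,105)]; 
        if len(P)>5: r=cv2.minEnclosingCircle(P[:,:2].astype(np.float32)); print(n,k,len(P),P[:,2].mean(),r)
t=np.load("top0.npz"); im=t["im"][150:350,210:490]; save(cv2.resize(im,None,fx=2.8,fy=2.8,interpolation=cv2.INTER_CUBIC),"crop0")
E
```

```text
bottlecap [631.   53.4 112.8]
stamp [625.4 -16.1  78.8]
carton [634.  -82.4 110.5]
tin [560.4 -11.4 109.1]
mat [497.8 299.1   3. ]
form [ 527.6 -299.4    5.8]
tumb [428.2 140.1   3.3]
pen [425.6 -99.9  95. ]
top bottle 297 105.7 mean [631.2  54. ] rect [631.7  54.5] [58.7 32.6] 89.9
top stamp 124 75.8 mean [625.9 -14. ] rect [626.8 -14.1] [24.4 23.8] 88.6
top carton 417 110.0 mean [623.  -82.3] rect [623.7 -81.7] [46.6 46. ] 2.9
top tin 422 106.1 mean [559.3  -9.7] rect [559.5 -10.4] [48.4 50.3] 89.8
bottle shoulder 108 ((631.1170654296875, 54.86334991455078), (59.51239013671875, 35.3594970703125), 88.7149429321289)
sq 42 nan ((528.4644775390625, -299.6665954589844), (71.22467803955078, 70.3346939086914), 87.34678649902344)
mat 7800 nan ((501.925537109375, 302.0379638671875), (200.73472595214844, 180.64385986328125), 2.8665337562561035)
top tumb 282 96.04017918644129 ((429.4901123046875, 126.92181396484375), 33.6749153137207)
top pen 946 96.61647916264326 ((425.5140380859375, -99.20137023925781), 36.0549430847168)
side bottle 198 106.4 mean [630.5  57.5] rect [631.4  55.3] [56.8 33.2] 86.3
side stamp 104 74.0 mean [625.8 -11.4] rect [627.7 -13.1] [23.8 22.6] 22.3
side carton 337 108.2 mean [622.  -77.9] rect [624.  -82.8] [47.8 49.7] 4.0
side tin 395 104.6 mean [558.1  -7. ] rect [560.5 -12.6] [49.2 54. ] 23.8
side tumb 659 92.71263041721859 ((430.5029602050781, 124.03520202636719), 34.639522552490234)
side pen 684 94.33693783878117 ((425.9836730957031, -101.10987091064453), 38.09335708618164)
```

View pics/crop0.png

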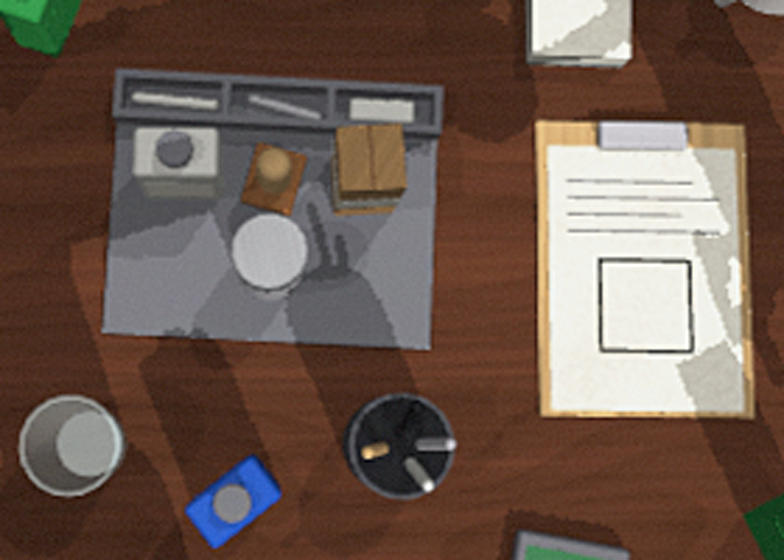

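```bash
python3 -m jog '[[[0,0,0,0.115,0.0854],[0,0,0,0.115,0.0854],[0,0,0,0.115,0.0854],[0.0198,-0.0307,0,0,0.0854],[0.0198,-0.0307,0,0,0.0854],[0.0198,-0.0307,0,0,0.0854],[0.0198,-0.0307,0,0,0.0854],[0.0198,-0.0307,0,0,0.0854]]]'
```

```text
t: 0.77
position: [303.1, -409.0, 249.6]
tool_rot: [-3.141, 0.0, 0.001]
ft_force: [0.7, -0.6, 1.0]
grip_width: 85.1
gripper_force: 0.0
```

```bash
python3 -m jog '[[[0.0198,-0.0306,0,0,0.0854],[0.0198,-0.0306,0,0,0.0854],[0.0198,-0.0306,0,0,0.0854],[0.0198,-0.0306,0,0,0.0854],[0.0198,-0.0306,0,0,0.0854],[0.0198,-0.0306,0,0,0.0854],[0.0198,-0.0306,0,0,0.0854],[0.0198,-0.0306,0,0,0.0854]]]'
python3 -m jog '[[[0.0198,-0.0306,0,0,0.0854],[0.0198,-0.0306,0,0,0.0854],[0.0198,-0.0306,0,0,0.0854],[0.0198,-0.0306,0,0,0.0854],[0.0198,-0.0306,0,0,0.0854],[0,0,0.02,0,0.0854],[0,0,0.02,0,0.0854],[0,0,0,0,0.0854]]]'
```

```text
t: 1.43
position: [461.1, -163.8, 249.9]
tool_rot: [-3.141, 0.0, 0.002]
ft_force: [-0.2, -0.7, -0.1]
grip_width: 85.4
gripper_force: 0.0
t: 2.1
position: [557.9, -11.4, 204.8]
tool_rot: [-3.141, 0.008, 0.003]
ft_force: [-0.6, 0.1, -1.2]
grip_width: 85.5
gripper_force: 0.0
```

```bash
python3 -m jog '[[[0,0,0.025,0,0.0854],[0,0,0.025,0,0.0854],[0,0,0.025,0,0.0854],[0,0,0.025,0,0.0854],[0,0,0.015,0,0.0854],[0,0,0.008,0,0.0854],[0,0,0,0,0.0854],[0,0,0,0,0.0854]]]'
```

```text
t: 2.77
position: [559.6, -12.6, 88.2]
tool_rot: [3.142, -0.001, 0.001]
ft_force: [-0.2, 0.3, 0.9]
grip_width: 85.1
gripper_force: 0.0
```

```bash
python3 -m jog '[[[0,-0.001,0.007,0,0.0854],[0,0,0,0,0.0854],[0,0,0,0,0.04],[0,0,0,0,0.03],[0,0,0,0,0.03],[0,0,0,0,0.03],[0,0,0,0,0.03],[0,0,0,0,0.03]]]'
python3 -m jog '[[[0,0,0,0,0.03],[0,0,0,0,0.03],[0,0,-0.02,0,0.03],[0,0,-0.03,0,0.03],[0,0,-0.03,0,0.03],[0,0,-0.03,0,0.03],[0,0,-0.015,0,0.03],[0,0,0,0,0.03]]]'
```

```text
t: 3.43
position: [559.8, -11.3, 81.1]
tool_rot: [-3.142, -0.001, 0.002]
ft_force: [0.7, 0.5, 3.1]
grip_width: 48.7
gripper_force: 62.2
t: 4.1
position: [560.6, -11.5, 209.4]
tool_rot: [3.141, -0.006, 0.002]
ft_force: [0.4, 0.4, -0.5]
grip_width: 48.4
gripper_force: 62.2
```

```bash
python3 -m jog '[[[-0.005,-0.013,0,0,0.03],[-0.0105,-0.028,0,0,0.03],[-0.0105,-0.028,0,0,0.03],[-0.0105,-0.028,0,0,0.03],[-0.0105,-0.028,0,0,0.03],[-0.0105,-0.028,0,0,0.03],[-0.0105,-0.028,0,0,0.03],[-0.0105,-0.028,0,0,0.03]]]'
python3 -m jog '[[[-0.0105,-0.028,0,0,0.03],[-0.0105,-0.028,0,0,0.03],[-0.0105,-0.028,0,0,0.03],[-0.005,-0.018,0,0,0.03],[0,0,0,0,0.03],[0,0,0.02,0,0.03],[0,0,0.03,0,0.03],[0,0,0.02,0,0.03]]]'
python3 -m jog '[[[0,0,0.02,0,0.03],[0,0,0.015,0,0.03],[0,0,0.008,0,0.03],[0,0,0.004,0,0.03],[0,0,0.002,0,0.03],[0,0,0,0,0.03],[0,0,0,0,0.03],[0,0,0,0,0.03]]]'
```

```text
t: 4.77
position: [478.3, 199.0, 201.9]
tool_rot: [3.14, 0.005, 0.002]
ft_force: [0.3, -0.3, -1.1]
grip_width: 48.7
gripper_force: 62.3
t: 5.43
position: [442.1, 298.6, 130.6]
tool_rot: [3.139, 0.004, 0.002]
ft_force: [-0.9, 1.5, -1.5]
grip_width: 48.6
gripper_force: 62.5
t: 6.1
position: [444.4, 299.7, 87.5]
tool_rot: [-3.141, -0.002, 0.002]
ft_force: [-0.5, 0.1, -0.7]
grip_width: 48.8
gripper_force: 62.5
```

```bash
python3 -m jog '[[[0,0,0.004,0,0.03],[0,0,0.002,0,0.03],[0,0,0.001,0,0.03],[0,0,0.001,0,0.03],[0,0,0,0,0.03],[0,0,0,0,0.03],[0,0,0,0,0.03],[0,0,0,0,0.03]]]'
python3 -m jog '[[[0,0,0,0,0.055],[0,0,0,0,0.07],[0,0,0,0,0.0854],[0,0,0,0,0.0854],[0,0,0,0,0.0854],[0,0,-0.01,0,0.0854],[0,0,-0.025,0,0.0854],[0,0,-0.03,0,0.0854]]]'
```

```text
t: 6.77
position: [443.9, 299.5, 79.1]
tool_rot: [-3.141, -0.001, 0.002]
ft_force: [-2.1, -1.1, 5.9]
grip_width: 48.7
gripper_force: 62.7
t: 7.43
position: [442.7, 298.8, 142.2]
tool_rot: [3.139, 0.004, 0.002]
ft_force: [0.2, 0.3, 1.5]
grip_width: 85.6
gripper_force: 0.0
```

```bash
python3 -m jog '[[[0,0,-0.03,-0.12,0.0854],[0,0,-0.03,-0.12,0.0854],[0,0,0,-0.12,0.0854],[0,0,0,-0.12,0.0854],[0,0,0,-0.12,0.0854],[0,0,0,-0.12,0.0854],[0,0,0,-0.12,0.0854],[0,0,0,-0.12,0.0854]]]'
python3 -m jog '[[[0,0,0,-0.12,0.0854],[0,0,0,-0.12,0.0854],[0,0,0,-0.12,0.0854],[0,0,0,-0.12,0.0854],[0,0,0,-0.12,0.0854],[0,0,0,-0.009,0.0854],[0,0,0,0,0.0854],[0,0,0,0,0.0854]]]'
```

```text
t: 8.1
position: [443.8, 299.5, 204.2]
tool_rot: [3.141, -0.001, 0.968]
ft_force: [0.5, -1.1, -0.1]
grip_width: 85.3
gripper_force: 0.0
t: 8.77
position: [443.8, 299.5, 203.7]
tool_rot: [3.141, -0.0, 1.567]
ft_force: [0.1, 0.1, -0.2]
grip_width: 85.6
gripper_force: 0.0
```

```bash
python3 -m jog '[[[-0.0306,0.0234,0,0,0.0854],[-0.0306,0.0234,0,0,0.0854],[-0.0306,0.0234,0,0,0.0854],[-0.0306,0.0234,0,0,0.0854],[-0.0306,0.0234,0,0,0.0854],[-0.0306,0.0234,0,0,0.0854],[-0.0306,0.0234,0,0,0.0854],[-0.0306,0.0234,0,0,0.0854]]]'
python3 -m jog '[[[0,0,0,0,0.0854],[0,0,0,0,0.0854],[0,0,0,0,0.0854],[0,0,0,0,0.0854],[0,0,0.01,0,0.0854],[0,0,0.01,0,0.0854],[0,0,0,0,0.0854],[0,0,0,0,0.0854]]]'
```

```text
t: 9.43
position: [631.9, 52.9, 203.4]
tool_rot: [3.141, -0.0, 1.568]
ft_force: [0.8, 0.7, 0.2]
grip_width: 85.4
gripper_force: 0.0
t: 10.1
position: [630.0, 55.3, 181.6]
tool_rot: [-3.139, 0.0, 1.572]
ft_force: [-0.1, -0.7, 0.9]
grip_width: 85.3
gripper_force: 0.0
```

```bash
python3 -m jog '[[[0,0.001,0.025,0,0.0854],[0,0,0.025,0,0.0854],[0,0,0.025,0,0.0854],[0,0,0.015,0,0.0854],[0,0,0.01,0,0.0854],[0,0,0.003,0,0.0854],[0,0,0,0,0.0854],[0,0,0,0,0.0854]]]'
python3 -m jog '[[[0,0,0,0,0.06],[0,0,0,0,0.04],[0,0,0,0,0.02],[0,0,0,0,0.02],[0,0,0,0,0.02],[0,0,0,0,0.02],[0,0,0,0,0.02],[0,0,0,0,0.02]]]'
```

```text
t: 10.77
position: [632.6, 54.7, 81.8]
tool_rot: [3.14, -0.0, 1.571]
ft_force: [-0.2, 0.6, 0.6]
grip_width: 85.1
gripper_force: 0.0
t: 11.43
position: [632.4, 54.6, 81.2]
tool_rot: [3.14, -0.0, 1.571]
ft_force: [0.2, -0.6, 4.8]
grip_width: 35.3
gripper_force: 61.4
```

```bash
python3 -m jog '[[[0,0,-0.015,0,0.02],[0,0,-0.025,0,0.02],[0,0,-0.03,0,0.02],[0,0,-0.03,0,0.02],[0,0,-0.02,0,0.02],[0,0,-0.005,0,0.02],[0.01,-0.005,0,0,0.02],[0.02,-0.01,0,0,0.02]]]'
python3 -m jog '[[[0.025,-0.014,0,0,0.02],[0.025,-0.014,0,0,0.02],[0.025,-0.014,0,0,0.02],[0.025,-0.014,0,0,0.02],[0.025,-0.014,0,0,0.02],[0.025,-0.01,0,0,0.02],[0.015,-0.007,0,0,0.02],[0,0,0,0,0.02]]]'
python3 -m jog '[[[0,0,0.015,0,0.02],[0,0,0.025,0,0.02],[0,0,0.03,0,0.02],[0,0,0.025,0,0.02],[0,0,0.015,0,0.02],[0,0,0.007,0,0.02],[0,0,0,0,0.02],[0,0,0,0,0.02]]]'
```

```text
t: 12.1
position: [616.7, 83.5, 202.6]
tool_rot: [-3.139, 0.001, 1.568]
ft_force: [-0.6, 1.3, -3.0]
grip_width: 35.2
gripper_force: 60.7
t: 12.77
position: [526.8, 253.1, 201.6]
tool_rot: [-3.136, 0.0, 1.575]
ft_force: [0.8, 0.3, -3.0]
grip_width: 35.4
gripper_force: 60.7
t: 13.43
position: [529.6, 249.4, 87.5]
tool_rot: [-3.14, 0.001, 1.571]
ft_force: [-0.9, 0.8, -1.4]
grip_width: 35.6
gripper_force: 60.7
```

```bash
python3 -m jog '[[[0,0,0.004,0,0.02],[0,0,0.002,0,0.02],[0,0,0.001,0,0.02],[0,0,0.001,0,0.02],[0,0,0,0,0.02],[0,0,0,0,0.02],[0,0,0,0,0.02],[0,0,0,0,0.02]]]'
python3 -m jog '[[[0,0,0,0,0.045],[0,0,0,0,0.06],[0,0,0,0,0.0854],[0,0,0,0,0.0854],[0,0,0,0,0.0854],[0,0,-0.015,0,0.0854],[0,0,-0.035,0,0.0854],[0,0,-0.04,0,0.0854]]]'
python3 -m jog '[[[0,0,-0.035,0,0.0854],[-0.03,0.0085,0,0,0.0854],[-0.038,0.0107,0,0,0.0854],[-0.038,0.0107,0,0,0.0854],[-0.038,0.0107,0,0,0.0854],[-0.038,0.0107,0,0,0.0854],[-0.038,0.0107,0,0,0.0854],[-0.038,0.0107,0,0,0.0854]]]'
python3 -m jog '[[[-0.038,0.0107,0,0,0.0854],[-0.036,0.0106,0,0,0.0854],[0,0,0,0,0.0854],[0,0,0,0,0.0854],[0,0,0.01,0,0.0854],[0,0,0.01,0,0.0854],[0,0,0,0,0.0854],[0,0,0,0,0.0854]]]'
```

```text
t: 14.1
position: [530.0, 249.7, 80.4]
tool_rot: [3.141, -0.0, 1.571]
ft_force: [-0.3, -0.8, -1.9]
grip_width: 35.5
gripper_force: 60.7
t: 14.77
position: [528.5, 249.0, 168.0]
tool_rot: [-3.136, 0.002, 1.571]
ft_force: [0.3, 1.0, 0.9]
grip_width: 85.4
gripper_force: 0.0
t: 15.43
position: [602.9, -10.2, 205.6]
tool_rot: [3.141, -0.0, 1.571]
ft_force: [0.1, 0.5, 0.3]
grip_width: 85.5
gripper_force: 0.0
t: 16.1
position: [623.3, -80.8, 183.6]
tool_rot: [-3.139, -0.001, 1.573]
ft_force: [0.4, 0.0, 0.1]
grip_width: 85.1
gripper_force: 0.0
```

```bash
python3 -m jog '[[[0,0,0.025,0,0.0854],[0,0,0.025,0,0.0854],[0,0,0.025,0,0.0854],[0,0,0.015,0,0.0854],[0,0,0.01,0,0.0854],[0,0,0.003,0,0.0854],[0,0,0,0,0.0854],[0,0,0,0,0.0854]]]'
python3 -m jog '[[[0,0,0,0,0.06],[0,0,0,0,0.045],[0,0,0,0,0.03],[0,0,0,0,0.03],[0,0,0,0,0.03],[0,0,0,0,0.03],[0,0,0,0,0.03],[0,0,0,0,0.03]]]'
```

```text
t: 16.77
position: [624.6, -82.2, 83.8]
tool_rot: [3.14, 0.0, 1.571]
ft_force: [1.1, -0.0, 0.8]
grip_width: 85.4
gripper_force: 0.0
t: 17.43
position: [624.5, -82.5, 83.6]
tool_rot: [3.14, 0.0, 1.571]
ft_force: [-0.8, 1.0, 5.8]
grip_width: 45.9
gripper_force: 61.1
```

```bash
python3 -m jog '[[[0,0,-0.015,0,0.03],[0,0,-0.025,0,0.03],[0,0,-0.03,0,0.03],[0,0,-0.03,0,0.03],[0,0,-0.025,0,0.03],[0,0,-0.01,0,0.03],[0.015,-0.0034,0,0,0.03],[0.03,-0.0067,0,0,0.03]]]'
python3 -m jog '[[[0.036,-0.0081,0,0,0.03],[0.036,-0.0081,0,0,0.03],[0.036,-0.0081,0,0,0.03],[0.036,-0.0081,0,0,0.03],[0.036,-0.0081,0,0,0.03],[0.036,-0.0081,0,0,0.03],[0.036,-0.0081,0,0,0.03],[0.036,-0.0081,0,0,0.03]]]'
python3 -m jog '[[[0.036,-0.0081,0,0,0.03],[0.034,-0.0081,0,0,0.03],[0.019,-0.0034,0,0,0.03],[0,0,0,0,0.03],[0,0,0,0,0.03],[0,0,0.015,0,0.03],[0,0,0.025,0,0.03],[0,0,0.025,0,0.03]]]'
python3 -m jog '[[[0,0,0.025,0,0.03],[0,0,0.02,0,0.03],[0,0,0.01,0,0.03],[0,0,0.005,0,0.03],[0,0,0,0,0.03],[0,0,0,0,0.03],[0,0,0,0,0.03],[0,0,0,0,0.03]]]'
```

```text
t: 18.1
position: [613.9, -39.2, 215.9]
tool_rot: [-3.141, 0.001, 1.567]
ft_force: [0.0, 0.8, -2.3]
grip_width: 45.8
gripper_force: 60.9
t: 18.77
position: [547.2, 252.7, 214.3]
tool_rot: [-3.138, 0.001, 1.571]
ft_force: [0.5, -0.5, -1.9]
grip_width: 45.8
gripper_force: 60.9
t: 19.43
position: [529.8, 338.6, 151.4]
tool_rot: [3.141, 0.0, 1.569]
ft_force: [-0.3, -0.0, -3.2]
grip_width: 45.9
gripper_force: 61.0
t: 20.1
position: [530.3, 340.0, 94.3]
tool_rot: [3.139, -0.002, 1.571]
ft_force: [0.8, 0.6, -1.3]
grip_width: 45.8
gripper_force: 61.0
```

```bash
python3 -m jog '[[[0,0,0.005,0,0.03],[0,0,0.004,0,0.03],[0,0,0.002,0,0.03],[0,0,0.0015,0,0.03],[0,0,0,0,0.03],[0,0,0,0,0.03],[0,0,0,0,0.03],[0,0,0,0,0.03]]]'
python3 -m jog '[[[0,0,0,0,0.055],[0,0,0,0,0.07],[0,0,0,0,0.0854],[0,0,0,0,0.0854],[0,0,0,0,0.0854],[0,0,-0.015,0,0.0854],[0,0,-0.035,0,0.0854],[0,0,-0.04,0,0.0854]]]'
python3 -m jog '[[[0,0,-0.03,0,0.0854],[-0.03,0.0082,0,0,0.0854],[-0.038,0.0104,0,0,0.0854],[-0.038,0.0104,0,0,0.0854],[-0.038,0.0104,0,0,0.0854],[-0.038,0.0104,0,0,0.0854],[-0.038,0.0104,0,0,0.0854],[-0.038,0.0104,0,0,0.0854]]]'
python3 - <<'E'
from h import *
im,W=cloud("top"); save(im,"top1"); np.savez("top1.npz",im=im,W=W)
for k,c,a,b in (("tin",(445,300),94,108),("bottle",(530,250),95,115),("carton",(530,340),97,112),("stamp",(626,-14),64,80)):
    P=W[(np.hypot(W[...,0]-c[0],W[...,1]-c[1])<42)&(W[...,2]>a)&(W[...,2]<b)]
    print(k,len(P),P[:,2].mean() if len(P) else 0,[np.round(v,1) for v in cv2.minAreaRect(P[:,:2].astype(np.float32))] if len(P)>5 else 0)
E
```

```text
t: 20.77
position: [529.5, 339.8, 81.6]
tool_rot: [3.141, -0.001, 1.571]
ft_force: [-4.0, -3.1, 6.8]
grip_width: 45.9
gripper_force: 61.6
t: 21.43
position: [528.1, 338.8, 167.0]
tool_rot: [-3.135, 0.004, 1.571]
ft_force: [0.8, -0.4, -0.6]
grip_width: 85.7
gripper_force: 0.0
t: 22.1
position: [600.3, 79.8, 199.8]
tool_rot: [3.141, -0.0, 1.571]
ft_force: [0.7, -0.6, -0.9]
grip_width: 85.5
gripper_force: 0.0
tin 623 104.30401442202083 [array([444. , 298.9]), array([49.8, 51.3]), np.float64(14.8)]
bottle 152 99.4453512733545 [array([529.5, 247.6]), array([58.9, 33. ]), np.float64(89.3)]
carton 627 108.23261649675017 [array([528.9, 338.3]), array([46. , 46.5]), np.float64(1.4)]
stamp 120 75.75198071925324 [array([627.2, -13.8]), array([24.6, 24. ]), np.float64(25.9)]
```

View pics/top1.png

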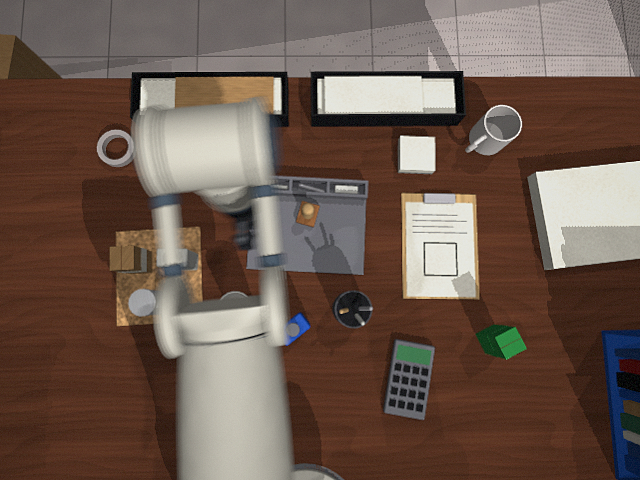

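The picture shows the tin (142,302), the carton (122,260) and the bottle (178,258) standing upright on the mat. The stamp is untouched at (307,211). Next I grip the stamp by its handle.

```bash
python3 -m jog '[[[-0.03,0.0085,0,0,0.0854],[-0.035,0.01,0,0,0.0854],[-0.028,0.008,0,0,0.0854],[0,0,0,0,0.0854],[0,0,0.025,0,0.0854],[0,0,0.03,0,0.0854],[0,0,0,0,0.0854],[0,0,0,0,0.0854]]]'
```

```text
t: 22.82
position: [625.3, -10.7, 142.5]
tool_rot: [-3.136, -0.001, 1.571]
ft_force: [-0.0, 0.2, 0.3]
grip_width: 85.5
gripper_force: 0.0
```

```bash
python3 -m jog '[[[-0.001,0.001,0.02,0,0.0854],[0,0,0.025,0,0.0854],[0,0,0.02,0,0.0854],[0,0,0.01,0,0.0854],[0,0,0.005,0,0.0854],[0,0,0,0,0.0854],[0,0,0,0,0.0854],[0,0,0,0,0.0854]]]'
```

```text
t: 23.48
position: [628.7, -12.3, 67.1]
tool_rot: [3.138, 0.0, 1.571]
ft_force: [0.6, -0.2, -0.2]
grip_width: 85.5
gripper_force: 0.0
```

```bash
python3 -m jog '[[[-0.001,-0.001,0.005,0,0.0854],[0,0,0,0,0.0854],[0,0,0,0,0.06],[0,0,0,0,0.04],[0,0,0,0,0.02],[0,0,0,0,0.012],[0,0,0,0,0.012],[0,0,0,0,0.012]]]'
python3 -m jog '[[[0,0,0,0,0.012],[0,0,0,0,0.012],[0,0,0,0,0.012],[0,0,0,0,0.012],[0,0,0,0,0.012],[0,0,0,0,0.012],[0,0,0,0,0.012],[0,0,0,0,0.012]]]'
```

```text
t: 24.15
position: [626.7, -13.4, 60.0]
tool_rot: [3.141, 0.0, 1.571]
ft_force: [-1.5, 0.2, 0.7]
grip_width: 24.0
gripper_force: 58.8
t: 24.82
position: [626.7, -13.4, 60.0]
tool_rot: [3.141, 0.0, 1.571]
ft_force: [-0.9, -0.4, 2.4]
grip_width: 24.4
gripper_force: 59.1
```

```bash
python3 -m jog '[[[0,0,-0.015,0,0.012],[0,0,-0.025,0,0.012],[0,0,-0.03,0,0.012],[0,0,-0.025,0,0.012],[0,0,-0.015,0,0.012],[0,0,0,0,0.012],[-0.015,-0.005,0,0,0.012],[-0.03,-0.0103,0,0,0.012]]]'
python3 -m jog '[[[-0.033,-0.0113,0,0,0.012],[-0.033,-0.0113,0,0,0.012],[-0.033,-0.0113,0,0,0.012],[-0.033,-0.0113,0,0,0.012],[-0.033,-0.0113,0,0,0.012],[-0.033,-0.0113,0,0,0.012],[-0.028,-0.0095,0,0,0.012],[-0.015,-0.0055,0,0,0.012]]]'
python3 -m jog '[[[0,0,0,0,0.012],[0,0,0.015,0,0.012],[0,0,0.025,0,0.012],[0,0,0.025,0,0.012],[0,0,0.02,0,0.012],[0,0,0.01,0,0.012],[0,0,0.005,0,0.012],[0,0,0,0,0.012]]]'
```

```text
t: 25.48
position: [611.0, -56.4, 167.3]
tool_rot: [-3.139, -0.002, 1.575]
ft_force: [0.2, -0.6, -2.0]
grip_width: 24.4
gripper_force: 59.1
t: 26.15
position: [525.6, -302.7, 166.5]
tool_rot: [-3.137, -0.001, 1.568]
ft_force: [-0.2, 0.2, -1.3]
grip_width: 24.3
gripper_force: 59.0
t: 26.82
position: [527.7, -298.5, 67.8]
tool_rot: [-3.139, -0.002, 1.571]
ft_force: [0.2, 0.1, -1.4]
grip_width: 24.2
gripper_force: 59.1
```

```bash
python3 - <<'E'
from h import *
for n in("top","side"):
    z=np.load(n+"0.npz"); im,W=z["im"].astype(int),z["W"]
    near=(np.hypot(W[...,0]-528.5,W[...,1]+299.5)<56)&(W[...,2]<25)
    g=im.sum(2); bg=cv2.medianBlur(g.astype(np.float32),5)
    m=near&(g<bg-110)&(g<330); P=W[m]
    r=cv2.minAreaRect(P[:,:2].astype(np.float32)); print(n,len(P),np.nanmean(P[:,2]),r, (P[:,:2].min(0)+P[:,:2].max(0))/2)
print(status.get_obs()["position"])
E
```

```text
top 114 5.570548112124902 ((529.0509643554688, -300.0107727050781), (72.86412811279297, 72.07267761230469), 89.24846649169922) [ 528.96482874 -300.10356675]
side 17 5.632233911283125 ((529.3117065429688, -304.5741882324219), (68.83135223388672, 71.81368255615234), 88.18019104003906) [ 529.52625929 -305.66074062]
[ 527.6867791  -298.54602034   67.77531982]
```

```bash
python3 -m jog '[[[-0.002,0.001,0.004,0,0.012],[0,0,0.003,0,0.012],[0,0,0.001,0,0.012],[0,0,0.001,0,0.012],[0,0,0,0,0.012],[0,0,0,0,0.012],[0,0,0,0,0.012],[0,0,0,0,0.012]]]'
```

```text
t: 27.48
position: [529.6, -301.4, 61.1]
tool_rot: [3.141, 0.0, 1.571]
ft_force: [0.1, 0.4, -1.4]
grip_width: 23.9
gripper_force: 59.1
```

```bash
python3 -m jog '[[[0.001,0,0.002,0,0.012],[0,0,0.0005,0,0.012],[0,0,0.0005,0,0.012],[0,0,0,0,0.012],[0,0,0,0,0.012],[0,0,0,0,0.012],[0,0,0,0,0.012],[0,0,0,0,0.012]]]'
```

```text
t: 28.15
position: [529.5, -300.3, 58.0]
tool_rot: [3.142, -0.0, 1.571]
ft_force: [-0.7, 0.7, 0.9]
grip_width: 24.1
gripper_force: 59.4
```

```bash
python3 -m jog '[[[0,0,0,0,0.035],[0,0,0,0,0.05],[0,0,0,0,0.07],[0,0,0,0,0.0854],[0,0,-0.01,0,0.0854],[0,0,-0.025,0,0.0854],[0,0,-0.04,0,0.0854],[0,0,-0.04,0,0.0854]]]'
python3 -m jog '[[[0,0,-0.03,0,0.0854],[0.03,0,0,0,0.0854],[0.04,0,0,0,0.0854],[0.04,0,0,0,0.0854],[0.04,0,0,0,0.0854],[0.04,0,0,0,0.0854],[0.04,0,0,0,0.0854],[0.04,0,0,0,0.0854]]]'
python3 - <<'E'
from h import *
im,W=cloud("top"); save(im[130:370,100:500],"top2"); np.savez("top2.npz",im=im,W=W)
for k,c,a,b in (("stamp",(529,-300),60,80),("base",(529,-300),14,28)):
    P=W[(np.hypot(W[...,0]-c[0],W[...,1]-c[1])<42)&(W[...,2]>a)&(W[...,2]<b)]
    print(k,len(P),P[:,2].mean() if len(P) else 0,[np.round(v,1) for v in cv2.minAreaRect(P[:,:2].astype(np.float32))] if len(P)>5 else 0)
save(cv2.resize(im[220:300,390:490],None,fx=6,fy=6,interpolation=cv2.INTER_CUBIC),"form2")
E
```

```text
t: 28.82
position: [528.7, -299.9, 173.2]
tool_rot: [-3.139, -0.002, 1.571]
ft_force: [0.4, -0.6, 0.2]
grip_width: 85.5
gripper_force: 0.0
t: 29.48
position: [529.1, -28.6, 203.9]
tool_rot: [3.14, 0.0, 1.571]
ft_force: [1.0, -0.6, 0.2]
grip_width: 85.4
gripper_force: 0.0
stamp 139 74.07824494267287 [array([ 529.1, -299.3]), array([23.6, 24. ]), np.float64(52.2)]
base 264 20.914248073032184 [array([ 529.8, -300.7]), array([40.5, 48.6]), np.float64(73.1)]
```

View pics/form2.png

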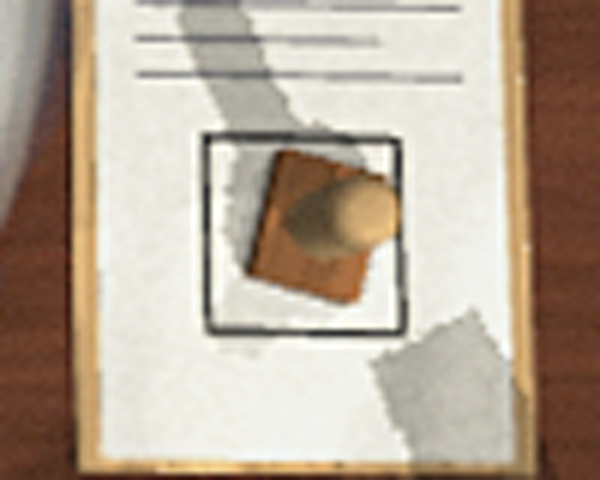

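The stamp stands upright in the middle of the square. Its base is centred at about (318,227) in the crop, which fits the square's centre once parallax is allowed for. Now the things go back, carton first.

```bash
python3 -m jog '[[[0.04,0,0,0,0.0854],[0.04,0,0,0,0.0854],[0.04,0,0,0,0.0854],[0.04,0,0,0,0.0854],[0.04,0,0,0,0.0854],[0.04,0,0,0,0.0854],[0.04,0,0,0,0.0854],[0.04,0,0,0,0.0854]]]'
python3 -m jog '[[[0.03,0,0,0,0.0854],[0.018,0,0,0,0.0854],[0,0,0,0,0.0854],[0,0,0,0,0.0854],[0,0,0.02,0,0.0854],[0,0,0.03,0,0.0854],[0,0,0,0,0.0854],[0,0,0,0,0.0854]]]'
```

```text
t: 30.2
position: [529.3, 291.5, 203.8]
tool_rot: [3.14, -0.0, 1.571]
ft_force: [0.3, 0.0, 1.4]
grip_width: 85.3
gripper_force: 0.0
t: 30.87
position: [528.9, 335.8, 151.2]
tool_rot: [-3.138, 0.002, 1.569]
ft_force: [-0.4, -0.2, 0.4]
grip_width: 85.4
gripper_force: 0.0
```

```bash
python3 -m jog '[[[0.003,0,0.02,0,0.0854],[0,0,0.025,0,0.0854],[0,0,0.015,0,0.0854],[0,0,0.008,0,0.0854],[0,0,0.003,0,0.0854],[0,0,0,0,0.0854],[0,0,0,0,0.0854],[0,0,0,0,0.0854]]]'
```

```text
t: 31.53
position: [530.3, 341.0, 84.0]
tool_rot: [3.139, -0.002, 1.571]
ft_force: [0.8, -0.3, 0.3]
grip_width: 85.4
gripper_force: 0.0
```

```bash
python3 -m jog '[[[-0.001,-0.001,0.001,0,0.0854],[0,0,0,0,0.0854],[0,0,0,0,0.06],[0,0,0,0,0.045],[0,0,0,0,0.03],[0,0,0,0,0.03],[0,0,0,0,0.03],[0,0,0,0,0.03]]]'
python3 -m jog '[[[0,0,0,0,0.03],[0,0,0,0,0.03],[0,0,0,0,0.03],[0,0,-0.015,0,0.03],[0,0,-0.03,0,0.03],[0,0,-0.03,0,0.03],[0,0,-0.03,0,0.03],[0,0,-0.025,0,0.03]]]'
```

```text
t: 32.2
position: [528.7, 339.7, 81.1]
tool_rot: [3.141, -0.0, 1.571]
ft_force: [0.5, -0.7, 1.0]
grip_width: 46.1
gripper_force: 61.0
t: 32.87
position: [528.2, 339.6, 212.1]
tool_rot: [-3.141, 0.0, 1.571]
ft_force: [1.0, 1.0, -0.9]
grip_width: 46.0
gripper_force: 60.9
```

```bash
python3 -m jog '[[[0,0,0,0,0.03],[-0.015,0.0034,0,0,0.03],[-0.03,0.0068,0,0,0.03],[-0.036,0.0082,0,0,0.03],[-0.036,0.0082,0,0,0.03],[-0.036,0.0082,0,0,0.03],[-0.036,0.0082,0,0,0.03],[-0.036,0.0082,0,0,0.03]]]'
python3 -m jog '[[[-0.036,0.0082,0,0,0.03],[-0.036,0.0082,0,0,0.03],[-0.036,0.0082,0,0,0.03],[-0.036,0.0082,0,0,0.03],[-0.036,0.0082,0,0,0.03],[-0.017,0.0038,0,0,0.03],[0,0,0,0,0.03],[0,0,0,0,0.03]]]'
python3 -m jog '[[[0,0,0.015,0,0.03],[0,0,0.025,0,0.03],[0,0,0.03,0,0.03],[0,0,0.025,0,0.03],[0,0,0.015,0,0.03],[0,0,0.008,0,0.03],[0,0,0,0,0.03],[0,0,0,0,0.03]]]'
```

```text
t: 33.53
position: [578.8, 112.1, 207.8]
tool_rot: [-3.137, 0.001, 1.571]
ft_force: [0.4, 0.6, -1.8]
grip_width: 45.5
gripper_force: 61.0
t: 34.2
position: [623.5, -83.8, 207.8]
tool_rot: [-3.137, -0.001, 1.568]
ft_force: [0.2, 1.0, -1.7]
grip_width: 45.5
gripper_force: 60.9
t: 34.87
position: [624.3, -81.5, 92.7]
tool_rot: [-3.141, -0.0, 1.572]
ft_force: [-0.8, -0.4, -1.4]
grip_width: 45.7
gripper_force: 61.0
```

```bash
python3 -m jog '[[[-0.001,0,0.005,0,0.03],[0,0,0.003,0,0.03],[0,0,0.001,0,0.03],[0,0,0,0,0.03],[0,0,0,0,0.03],[0,0,0,0,0.03],[0,0,0,0,0.03],[0,0,0,0,0.03]]]'
```

```text
t: 35.53
position: [624.6, -83.4, 84.0]
tool_rot: [3.141, 0.0, 1.571]
ft_force: [-0.6, -0.9, -1.8]
grip_width: 45.5
gripper_force: 61.0
```

```bash
python3 -m jog '[[[0.001,0,0.0005,0,0.03],[0,0,0.0005,0,0.03],[0,0,0,0,0.03],[0,0,0,0,0.03],[0,0,0,0,0.055],[0,0,0,0,0.07],[0,0,0,0,0.0854],[0,0,0,0,0.0854]]]'
python3 -m jog '[[[0,0,0,0,0.0854],[0,0,-0.015,0,0.0854],[0,0,-0.035,0,0.0854],[0,0,-0.04,0,0.0854],[0,0,-0.03,0,0.0854],[0.03,-0.0085,0,0,0.0854],[0.038,-0.0108,0,0,0.0854],[0.038,-0.0108,0,0,0.0854]]]'
python3 -m jog '[[[0.038,-0.0108,0,0,0.0854],[0.038,-0.0108,0,0,0.0854],[0.038,-0.0108,0,0,0.0854],[0.038,-0.0108,0,0,0.0854],[0.038,-0.0108,0,0,0.0854],[0.036,-0.0105,0,0,0.0854],[0,0,0,0,0.0854],[0,0,0,0,0.0854]]]'
python3 -m jog '[[[0,0,0,0,0.0854],[0,0,0.02,0,0.0854],[0,0,0.03,0,0.0854],[0,0,0.025,0,0.0854],[0,0,0.015,0,0.0854],[0,0,0,0,0.0854],[0,0,0,0,0.0854],[0,0,0,0,0.0854]]]'
```

```text
t: 36.2
position: [624.6, -82.4, 82.9]
tool_rot: [3.141, 0.0, 1.571]
ft_force: [-0.2, -1.0, 0.4]
grip_width: 85.0
gripper_force: 0.0
t: 36.87
position: [594.4, 23.9, 203.8]
tool_rot: [3.14, -0.0, 1.568]
ft_force: [0.6, 0.4, 0.3]
grip_width: 85.7
gripper_force: 0.0
t: 37.53
position: [529.1, 251.4, 202.7]
tool_rot: [-3.142, 0.0, 1.575]
ft_force: [0.1, -1.0, -0.3]
grip_width: 85.1
gripper_force: 0.0
t: 38.2
position: [531.0, 248.9, 114.5]
tool_rot: [3.14, -0.001, 1.569]
ft_force: [0.2, -0.1, 0.6]
grip_width: 85.3
gripper_force: 0.0
```

```bash
python3 -m jog '[[[0.001,-0.001,0.015,0,0.0854],[0,0,0.012,0,0.0854],[0,0,0.006,0,0.0854],[0,0,0.002,0,0.0854],[0,0,0,0,0.0854],[0,0,0,0,0.0854],[0,0,0,0,0.0854],[0,0,0,0,0.0854]]]'
python3 -m jog '[[[0,0,0,0,0.06],[0,0,0,0,0.04],[0,0,0,0,0.02],[0,0,0,0,0.02],[0,0,0,0,0.02],[0,0,0,0,0.02],[0,0,0,0,0.02],[0,0,0,0,0.02]]]'
```

```text
t: 38.87
position: [529.3, 250.8, 78.6]
tool_rot: [3.14, -0.0, 1.571]
ft_force: [0.1, 0.2, -0.6]
grip_width: 85.4
gripper_force: 0.0
t: 39.53
position: [529.0, 250.7, 78.1]
tool_rot: [3.141, -0.0, 1.571]
ft_force: [0.7, 0.4, 2.7]
grip_width: 35.6
gripper_force: 59.9
```

```bash
python3 -m jog '[[[0,0,-0.015,0,0.02],[0,0,-0.025,0,0.02],[0,0,-0.03,0,0.02],[0,0,-0.03,0,0.02],[0,0,-0.02,0,0.02],[0,0,-0.006,0,0.02],[-0.01,0.005,0,0,0.02],[-0.02,0.0105,0,0,0.02]]]'
python3 -m jog '[[[-0.025,0.0135,0,0,0.02],[-0.025,0.0135,0,0,0.02],[-0.025,0.0135,0,0,0.02],[-0.025,0.0135,0,0,0.02],[-0.025,0.0135,0,0,0.02],[-0.025,0.0135,0,0,0.02],[-0.015,0.0065,0,0,0.02],[0,0,0,0,0.02]]]'
python3 -m jog '[[[0,0,0,0,0.02],[0,0,0.015,0,0.02],[0,0,0.025,0,0.02],[0,0,0.03,0,0.02],[0,0,0.025,0,0.02],[0,0,0.015,0,0.02],[0,0,0.006,0,0.02],[0,0,0,0,0.02]]]'
python3 -m jog '[[[0,0,0,0,0.02],[0,0,0,0,0.02],[0,0,0,0,0.02],[0,0,0,0,0.02],[0,0,0,0,0.02],[0,0,0,0,0.02],[0,0,0,0,0.02],[0,0,0,0,0.02]]]'
```

```text
t: 40.2
position: [543.6, 221.5, 202.1]
tool_rot: [-3.139, -0.0, 1.574]
ft_force: [1.1, 0.1, -2.7]
grip_width: 35.5
gripper_force: 60.1
t: 40.87
position: [632.1, 51.5, 200.3]
tool_rot: [-3.137, 0.002, 1.566]
ft_force: [0.2, -0.0, -2.1]
grip_width: 35.4
gripper_force: 60.1
t: 41.53
position: [630.1, 56.7, 85.0]
tool_rot: [-3.137, -0.0, 1.572]
ft_force: [-0.3, 1.6, -2.6]
grip_width: 35.3
gripper_force: 60.2
t: 42.2
position: [631.9, 55.6, 87.8]
tool_rot: [3.142, -0.0, 1.571]
ft_force: [-0.7, -0.3, -2.8]
grip_width: 35.6
gripper_force: 60.2
```

```bash
python3 -m jog '[[[0,0,0.004,0,0.02],[0,0,0.002,0,0.02],[0,0,0.001,0,0.02],[0,0,0.0005,0,0.02],[0,0,0,0,0.02],[0,0,0,0,0.02],[0,0,0,0,0.02],[0,0,0,0,0.02]]]'
python3 -m jog '[[[0,0,0,0,0.045],[0,0,0,0,0.06],[0,0,0,0,0.0854],[0,0,0,0,0.0854],[0,0,0,0,0.0854],[0,0,-0.015,0,0.0854],[0,0,-0.035,0,0.0854],[0,0,-0.04,0,0.0854]]]'
python3 -m jog '[[[0,0,-0.035,0,0.0854],[0,0,0,0,0.0854],[0.03,-0.0231,0,0,0.0854],[0.031,-0.0239,0,0,0.0854],[0.031,-0.0239,0,0,0.0854],[0.031,-0.0239,0,0,0.0854],[0.031,-0.0239,0,0,0.0854],[0.031,-0.0239,0,0,0.0854]]]'
python3 -m jog '[[[0.031,-0.0239,0,0,0.0854],[0.028,-0.0214,0,0,0.0854],[0,0,0,0.12,0.0854],[0,0,0,0.12,0.0854],[0,0,0,0.12,0.0854],[0,0,0,0.12,0.0854],[0,0,0,0.12,0.0854],[0,0,0,0.12,0.0854]]]'
python3 -m jog '[[[0,0,0,0.12,0.0854],[0,0,0,0.12,0.0854],[0,0,0,0.12,0.0854],[0,0,0,0.12,0.0854],[0,0,0,0.12,0.0854],[0,0,0,0.12,0.0854],[0,0,0,0.12,0.0854],[0,0,0,0.01,0.0854]]]'
```

```text
t: 42.87
position: [631.9, 55.6, 80.2]
tool_rot: [3.142, -0.0, 1.571]
ft_force: [-0.7, 0.0, -3.3]
grip_width: 35.3
gripper_force: 60.1
t: 43.53
position: [630.3, 55.6, 167.8]
tool_rot: [-3.135, 0.0, 1.571]
ft_force: [1.1, 0.3, 0.4]
grip_width: 85.2
gripper_force: 0.0
t: 44.2
position: [488.0, 241.8, 205.3]
tool_rot: [3.141, -0.0, 1.57]
ft_force: [0.9, 0.2, -0.0]
grip_width: 85.6
gripper_force: 0.0
t: 44.87
position: [443.9, 299.7, 205.3]
tool_rot: [3.141, -0.0, 0.845]
ft_force: [-0.1, -0.5, 0.2]
grip_width: 85.4
gripper_force: 0.0
t: 45.53
position: [444.0, 299.6, 205.3]
tool_rot: [-3.141, -0.0, -0.004]
ft_force: [0.1, 1.2, -0.5]
grip_width: 85.6
gripper_force: 0.0
```

Down 126 to the tin and grip.

```bash
python3 -m jog '[[[0,0,0.02,0,0.0854],[0,0,0.03,0,0.0854],[0,0,0.03,0,0.0854],[0,0,0.025,0,0.0854],[0,0,0.012,0,0.0854],[0,0,0.006,0,0.0854],[0,0,0,0,0.0854],[0,0,0,0,0.0854]]]'
python3 -m jog '[[[0,0,0.001,0,0.0854],[0,0,0,0,0.06],[0,0,0,0,0.045],[0,0,0,0,0.03],[0,0,0,0,0.03],[0,0,0,0,0.03],[0,0,0,0,0.03],[0,0,0,0,0.03]]]'
```

```text
t: 46.2
position: [444.6, 300.0, 83.7]
tool_rot: [-3.141, -0.002, 0.002]
ft_force: [1.1, -0.4, 0.3]
grip_width: 85.2
gripper_force: 0.0
t: 46.87
position: [444.5, 299.9, 82.4]
tool_rot: [-3.141, -0.002, 0.001]
ft_force: [-0.2, -0.2, 5.0]
grip_width: 48.4
gripper_force: 62.1
```

```bash
python3 -m jog '[[[0,0,-0.015,0,0.03],[0,0,-0.03,0,0.03],[0,0,-0.03,0,0.03],[0,0,-0.03,0,0.03],[0,0,-0.02,0,0.03],[0,0,-0.005,0,0.03],[0.005,0.0134,0,0,0.03],[0.01,0.0268,0,0,0.03]]]'
python3 -m jog '[[[0.0105,0.0281,0,0,0.03],[0.0105,0.0281,0,0,0.03],[0.0105,0.0281,0,0,0.03],[0.0105,0.0281,0,0,0.03],[0.0105,0.0281,0,0,0.03],[0.0105,0.0281,0,0,0.03],[0.0105,0.0281,0,0,0.03],[0.0105,0.0281,0,0,0.03]]]'
python3 -m jog '[[[0.0105,0.0281,0,0,0.03],[0.0065,0.0175,0,0,0.03],[0,0,0,0,0.03],[0,0,0.015,0,0.03],[0,0,0.025,0,0.03],[0,0,0.03,0,0.03],[0,0,0.025,0,0.03],[0,0,0.015,0,0.03]]]'
python3 -m jog '[[[0,0,0.008,0,0.03],[0,0,0,0,0.03],[0,0,0,0,0.03],[0,0,0,0,0.03],[0,0,0,0,0.03],[0,0,0,0,0.03],[0,0,0,0,0.03],[0,0,0,0,0.03]]]'
```

```text
t: 47.53
position: [458.1, 261.0, 210.0]
tool_rot: [-3.141, 0.002, 0.005]
ft_force: [0.2, -0.8, -1.5]
grip_width: 48.6
gripper_force: 62.3
t: 48.2
position: [542.9, 33.3, 208.9]
tool_rot: [-3.141, 0.003, 0.001]
ft_force: [0.2, 1.1, -0.4]
grip_width: 49.1
gripper_force: 62.3
t: 48.87
position: [557.7, -9.9, 95.7]
tool_rot: [-3.141, 0.007, 0.001]
ft_force: [-0.2, -0.4, -1.9]
grip_width: 48.8
gripper_force: 62.4
t: 49.53
position: [560.5, -10.9, 93.9]
tool_rot: [3.142, -0.001, 0.001]
ft_force: [-0.5, -0.1, -1.7]
grip_width: 48.7
gripper_force: 62.4
```

```bash
python3 -m jog '[[[0,0,0.005,0,0.03],[0,0,0.003,0,0.03],[0,0,0.001,0,0.03],[0,0,0.0005,0,0.03],[0,0,0,0,0.03],[0,0,0,0,0.03],[0,0,0,0,0.03],[0,0,0,0,0.03]]]'
python3 -m jog '[[[0,0,0,0,0.055],[0,0,0,0,0.07],[0,0,0,0,0.0854],[0,0,0,0,0.0854],[0,0,0,0,0.0854],[0,0,-0.015,0,0.0854],[0,0,-0.035,0,0.0854],[0,0,-0.04,0,0.0854]]]'
python3 -m jog '[[[0,0,-0.04,0,0.0854],[0,0,-0.03,0,0.0854],[-0.0198,0.0306,0,0,0.0854],[-0.0198,0.0306,0,0,0.0854],[-0.0198,0.0306,0,0,0.0854],[-0.0198,0.0306,0,0,0.0854],[-0.0198,0.0306,0,0,0.0854],[-0.0198,0.0306,0,0,0.0854]]]'
python3 -m jog '[[[-0.0198,0.0306,0,0,0.0854],[-0.0198,0.0306,0,0,0.0854],[-0.0198,0.0306,0,0,0.0854],[-0.0198,0.0306,0,0,0.0854],[-0.0198,0.0306,0,0,0.0854],[-0.0198,0.0306,0,0,0.0854],[-0.0198,0.0306,0,0,0.0854],[0,0,0,0,0.0854]]]'
python3 -m jog '[[[0,0.03,0,0,0.0854],[0,0.03,0,0,0.0854],[0,0.03,0,0,0.0854],[0,0.03,0,0,0.0854],[0,0,0,0,0.0854],[0,0,0,0,0.0854],[0,0,0,0,0.0854],[0,0,0,0,0.0854]]]'
python3 - <<'E'
from h import *
im,W=cloud("top"); save(im,"top3"); W0=np.load("top0.npz")["W"]
for k,c,a,b in (("tin",(560,-11),94,112),("bottle",(631,55),99,115),("carton",(624,-82),97,114),("stamp",(529,-300),60,80),("tumb",(430,126),80,105),("pen",(425,-100),80,100)):
  for w in (W0,W):
    P=w[(np.hypot(w[...,0]-c[0],w[...,1]-c[1])<42)&(w[...,2]>a)&(w[...,2]<b)]
    print(k,len(P),P[:,2].mean() if len(P) else 0,P.mean(0)[:2].round(1),[np.round(v,1) for v in cv2.minAreaRect(P[:,:2].astype(np.float32))] if len(P)>5 else 0)
E
```

```text
t: 50.2
position: [560.3, -10.9, 84.4]
tool_rot: [3.141, -0.001, 0.001]
ft_force: [-2.9, -0.5, 4.9]
grip_width: 49.0
gripper_force: 62.6
t: 50.87
position: [558.6, -10.7, 171.4]
tool_rot: [-3.141, 0.007, 0.001]
ft_force: [0.6, 0.3, 0.5]
grip_width: 85.3
gripper_force: 0.0
t: 51.53
position: [440.4, -195.7, 243.8]
tool_rot: [3.141, -0.0, 0.001]
ft_force: [1.1, -1.4, 0.4]
grip_width: 85.3
gripper_force: 0.0
t: 52.2
position: [299.5, -413.0, 243.0]
tool_rot: [3.14, 0.002, -0.005]
ft_force: [0.1, -0.7, -0.5]
grip_width: 85.3
gripper_force: 0.0
t: 52.87
position: [303.6, -527.9, 244.4]
tool_rot: [3.141, -0.001, 0.002]
ft_force: [-0.2, -1.0, 0.0]
grip_width: 85.4
gripper_force: 0.0
tin 558 106.80832495478984 [559.3 -10.2] [array([559.5, -10.4]), array([48.4, 50.3]), np.float64(89.8)]
tin 554 106.7579016507949 [559.9 -10.1] [array([559.8,  -9.6]), array([50.2, 49. ]), np.float64(89.0)]
bottle 297 105.65795960584644 [631.2  54. ] [array([631.7,  54.5]), array([58.7, 32.6]), np.float64(89.9)]
bottle 288 105.5896703511043 [630.5  53.8] [array([631.8,  55.3]), array([56.6, 32.6]), np.float64(89.4)]
carton 566 110.64686098447766 [622.5 -81.4] [array([623.7, -81.7]), array([46.6, 46. ]), np.float64(2.9)]
carton 570 110.4444709470882 [623.6 -81.1] [array([624.8, -81.3]), array([46.3, 46.3]), np.float64(2.2)]
stamp 0 0 [nan nan] 0
stamp 140 73.70595550366647 [ 529. -298.] [array([ 529.6, -299.5]), array([23.6, 22.7]), np.float64(41.8)]
tumb 282 96.04017918644129 [428.7 132.3] [array([428.6, 126.4]), array([65.2, 65.5]), np.float64(89.5)]
tumb 284 96.18365653115563 [428.6 131.9] [array([428.6, 126.5]), array([65.3, 65.6]), np.float64(89.3)]
pen 917 96.46663679339754 [425.3 -97. ] [array([424.8, -99. ]), array([71.5, 70.3]), np.float64(88.9)]
pen 919 96.47483068545712 [425.2 -97. ] [array([425.3, -98.5]), array([71. , 70.7]), np.float64(43.9)]<stdin>:6: RuntimeWarning: Mean of empty slice.
  ret = um.true_divide(
```

View pics/top3.png

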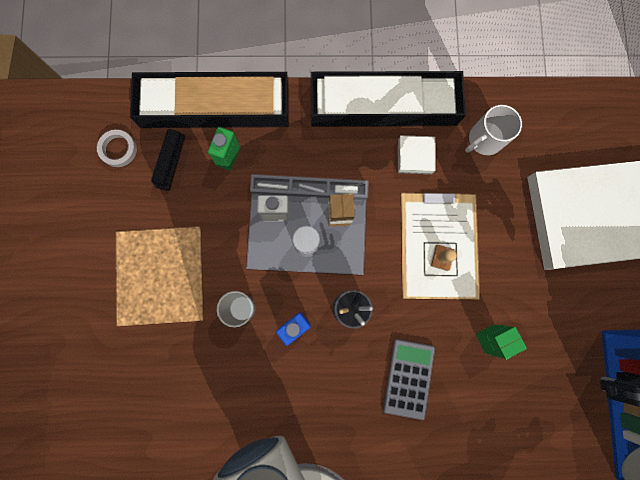

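The bottle (272,205), carton (342,208) and tin (306,240) are back within about 1 mm of where they started. The stamp stands in the square at (443,258), and the tumbler and pen cup have not moved.

```bash
python3 -c "
from rig import bot; print(bot.job_done())"
```

```text
the job is handed in; nothing more can be done
None
```

The job is done and handed in at about 53 s: the stamp stands upright in the middle of the form square, the tin, carton and bottle are back within about 1 mm of their starting spots, the tumbler and pen cup are undisturbed, and the robot is clear of everything.

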